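# Clip a diamond sharpening plate into its bench holder and lock it

## Robot

A 6-joint arm with a two-finger parallel gripper is mounted at the origin on a cart in front of the work surface, level with it; the furniture and walls round the work are solid. World frame = base frame: x ahead of the robot, y to its left, z up, the work surface at z = 0. Lengths are in m, angles in degrees, forces in N, time in s.
With the tool pointing down it reaches from about 0.25 to 0.725 m from the base axis. Payload 9.7 kg.
Tool frame: the origin (TCP) lies at the very end of the fingers, on their centre line; the grasp point (between the pads) lies grasp_offset behind it (grasp_offset is the distance from the TCP to the grasp point, in m); z points along the fingers, y is the line along which they close (so a half turn about z gives the same grasp; the last joint's range is limited). The gripper opens to 85 mm and grips with 20 to 120 N. Pads are 22 mm wide; open, the fingers measure 114 mm over their backs; the gripper's body (76 mm by 85 mm) begins 54 mm behind the grasp point. The pads swing forward as they close: fully open they stand 13 mm farther back than shut.
Start: joints at [72.536, 4.979, 10.078, 95.1, 0, 90], TCP at [0.165, 0.525, 0.231] pointing down, gripper open.
Joint ranges: [-179.16, 179.16], [-48.56, 103.87], [-65.8, 70.77], [-126.05, 130.52], [-82.76, 87.17], [-180, 180]. Speed limits (degrees/s): [127.2, 127.2, 147.25, 180, 180, 180].

## Interface

Orientations are given as [roll, pitch, yaw] about the fixed x, y, z axes, in that order (R = Rz(yaw) Ry(pitch) Rx(roll)).
In Python, from workcell import get_obs, camera, calibration, job_done, recognise, cut_out, mark_of, grasp_offset gives the robot as it stands.
- The arm moves only by the tool servo_tool, never from a script. Its argument "moves" is a list of rows, each a list of 3 entries, a list of its own where there are three numbers: the turn, a rotation vector about the tool's x, y, z in degrees, then the shift along the tool's x, y, z in m, then the opening in per cent of the stroke, from 0 (shut) to 100 (fully open). In form: [[[ax, ay, az], [x, y, z], claw], ...]. A call has 1 to 12 rows; each row shifts and turns the commanded pose from where the row before left it, along the tool's axes as they then stand; what a row does not reach is not made up. A row lasts 1/10 s, in which the tool goes at most 50 mm and 8.59 degrees, less where a joint would pass 70% of its speed; a pose out of reach is approached as far as the arm can. A call is refused whole if a number of a shift passes 0.05 or a number of a turn 8.59, either way. A call with a gripper value outside its range is refused whole. The fingers move at their own pace and stop on an object; "force" is the grip in N (left out, the last holds). Time passes only in rows, so rows that do not move let the fingers close. It gives the time, the measured TCP pose, the force, the opening and the grip force at its end, in the units of the state.
- get_obs(): the state, without advancing time (a new reading comes with each control period).
- camera(name): name is "side" or "top"; returns (picture, depth): 420x560x3 uint8, red, green, blue; 420x560 float32, m along the optical axis (not along the pixel's ray), 0 where there is no reading.
- calibration(name): a dict with "camera_matrix" (3x3 intrinsics, pixels), "R" (3x3) and "t" (3): a world point X has camera coordinates R X + t. Camera axes: x right, y down, z forward; pixel columns grow to the right and rows downward; lengths in m; the calibration is good to about 2 mm. A picture is of the moment at which its call begins. calibration takes no time and is no camera call.
- job_done(): hands the job in; it is judged then, once.
Trained networks look in the newest picture that a camera, given by its name, has taken for a name from the list of things; names that differ only in an ending like _2 or _b are one class to them, and where a whole thing is asked for, a point or a joint stands for the part that bears it (a point fixed in the world has none). Each returns a list of dicts, best first, with "score" (0 to 1); they miss things now and then, are a little off and sometimes report something else, mostly with a low value. They report only what shows in the picture. A call takes as long as a camera call.
- recognise(name, camera): "xyz" ([x, y, z] in m, in the coordinates of the camera as it stood for that picture, good to about 4 mm: the middle of the surface that is visible of it).
- cut_out(name, camera): "mask" (420x560 bool, what is visible of it).
- mark_of(name, camera): "xyz" ([x, y, z] in m, in the coordinates of the camera as it stood for that picture, good to about 4 mm: a listed point, or the origin of a listed thing).
The state is a dict: "time": time; "q": joint angles; "qd": joint speeds; "joint_efforts": joint torques, N m; "ee_pos": TCP position; "tcp_rot": TCP orientation; "wrist_force": force on the tool from outside, world axes, zero at the start; "torque": the same for the moment, N m; "opening": finger opening in m; "grasp_force": force on a finger pad.
Only numpy, scipy, OpenCV 4.12 (cv2) and the standard library are available. Lean on these libraries where they do the work, as an engineer would, in place of code of your own. Each camera call takes 0.05 s, during which the arm holds its last target. There are 200 camera calls.

## Task

Fit the diamond sharpening plate in the blue bench holder: lay it on the bed, dark abrasive face up, and slide it under the two sprung clips, fully home against the end stop, so that both clips snap down into its groove. Then pull up the red spring collar, turn the keeper arm over the plate to its stop and let it down, so that its toe sits in the groove at the near end of the plate. Leave the other tools on the bench as they lie.

Things in the scene. Friction and masses are not known exactly. Their poses are not given: they have to be found in the camera images.
- plate: diamond sharpening plate, aluminium, 172 (its x) x 50 x 10 mm, flat, dark dotted abrasive face up (top 11 mm over the underside). Origin: centre of the underside. Both ends alike, either may lead: a nose bevelled over 18 mm (3 mm high at the tip), a 4 mm land 10 mm high, a cross groove 13 mm wide, its floor 6 mm over the underside, its centre 57.5 mm from the plate's centre.
- holder: bench holder, fixed: blue base 232 x 82 mm, 14 mm high, with a bright raised bed 38 mm wide (x -92 to +86 mm), top 24 mm over the bench, open from above behind the clips; the plate overhangs it 6 mm each side. Origin: centre of the underside. x runs along the bed towards the end stop and clips, y to the left.
- home (a point): on top of the bed, 24 mm over the holder's underside: where the plate's origin lies when it is fully home. Axes as the holder's; the stop's face is at x = +86 mm from here. Two guide cheeks, 8 mm higher than the bed and 52.4 mm apart, stand from x = +55 mm to the stop, flaring outward towards x = +42 mm.
- clip_toes (a point): midway between the undersides of the two clip toes at rest: 57.5 mm from home towards the stop, 4 mm over the bed. The toes are rounded (4 mm radius, 12 mm wide) at y = +14 and -14 mm. They start to lift when the plate is about 27 mm short of home. Nothing of the clips is over 50 mm above the bench.
- clip_l (a joint): left sprung steel clip, hinged beyond the stop 48.5 mm from its toe; rad, 0 = down over the empty bed, grows as it lifts: about 0.12 riding on the land, about 0.04 snapped down into the plate's groove. A toe presses with about 1 to 1.5 N; pushing the plate under both takes about 8 to 15 N.
- clip_r (a joint): right sprung steel clip, the same.
- collar_lift (a joint): lift of the spring collar with its keeper arm; m, 0 = down, 0.016 = fully up. Spring and weight pull it down with 6 N (down) to 9 N (up). The arm passes over the plate from 0.009 up; about 0.002 to 0.003 with the toe down in the plate's groove, 0.006 to 0.007 if the toe stands on the land.
- keeper (a joint): turn of collar and arm about the upright plunger; rad, 0 = parked, arm pointing back from the stop; grows anticlockwise from above to a hard stop at 1.35, where the arm points straight across the bed (holder's -y), its toe over the rear groove of a plate that is home. Turns easily (0.02 N m) and stays where it is left.
- collar_top (a point): centre of the top of the red knurled collar (26 mm diameter, 25 mm tall, top 70 mm over the bench when down), on the plunger axis at x = -57.5, y = +66 mm in the holder's frame. The steel arm, 10 mm wide, goes out 56 mm from the axis, its top face 26 mm below this point.
- keeper_toe (a point): underside of the rounded toe (8 mm wide) near the arm's end, 50.5 mm from the plunger axis.
- vice_blue: big blue bench vice to the right of the work, fixed, with a mallet lying on its jaws: an obstacle up to about 0.3 m high, some 0.25 m long and wide round its origin (underside of its foot). Come to the work from above or from the left of it.
- pliers_bench: blue-handled combination pliers, 164 x 54 x 14 mm, bystander; origin centre of the underside
- marker_0: white marker pen with a black cap, 135 x 16 mm, bystander; origin under its middle
- wedge_beech: beech wedge, 110 x 30 x 24 mm, bystander; origin centre of the underside

How it is judged:
By the outcome, as a careful person would: the job done as asked, in the order asked, and still so for the second after the job is handed in, with the robot touching nothing.
It also fails if it takes over 59 s, if anything falls off the work surface, if the arm or the gripper's body presses on something with over 40 N, if the wrist force passes 120 N, or if a joint passes its speed limit or range.

## Working session

There is one attempt and no reset: what is moved stays moved. The work goes in short steps, Python scripts to look and compute and a tool call to move; the robot and the scene stay as the last step left them, time stands still between calls to the robot, and variables do not carry over. Pictures are saved under pics/ and viewed, at most 10 in all, crops included, and the job is handed in when it is done.

Besides the shell and the picture viewer there is one more tool, called after ">>>" as a command line: name --argument value ..., lists and objects as JSON in quotes. servo_tool: Moves the arm, as the interface text tells. Its arguments: {"type":"object","properties":{"moves":{"type":"array"},"force":{"type":"number"}},"required":["moves"]}

```bash
mkdir -p pics; ls; cat > h.py <<'E'
import numpy as np, cv2
from workcell import *
def world(cam,p):
    c=calibration(cam); return np.array(c["R"]).T@(np.array(p)-np.array(c["t"]))
def cloud(cam,d):
    c=calibration(cam);K=np.array(c["camera_matrix"]);v,u=np.mgrid[:d.shape[0],:d.shape[1]]
    P=np.stack([(u-K[0,2])*d/K[0,0],(v-K[1,2])*d/K[1,1],d],-1)
    return (P-np.array(c["t"]))@np.array(c["R"])
def save(n,img,f=1): cv2.imwrite(n,cv2.resize(img[:,:,::-1],None,fx=f,fy=f))
E
python3 - <<'E'
from h import *
print(grasp_offset); o=get_obs(); print(o)
for c in ("top","side"):
    im,d=camera(c); save(f"pics/{c}0.png",im,1.4); np.savez(f"{c}0.npz",im=im,d=d)
    print(c,calibration(c)["t"])
    for n in ["plate","holder","home","clip_toes","collar_top","keeper_toe","vice_blue","pliers_bench","marker_0","wedge_beech"]:
        for r in mark_of(n,c)[:2]: print(c,n,round(r["score"],2),world(c,r["xyz"]).round(4))
E
```

```text
pics
0.0187
{'time': 0.0, 'q': array([ 7.25361244e+01,  5.01040222e+00,  1.00333251e+01,  9.51002489e+01,
       -8.70534556e-04,  9.00009631e+01]), 'qd': array([-0.05696007, -0.02103578,  0.03337514,  0.08944766,  0.04697624,
       -0.02544796]), 'joint_efforts': array([-1.49419238e-04, -5.20390928e+01,  4.64798641e+01,  1.64635474e-02,
       -1.45087442e-04,  6.87947107e-06]), 'ee_pos': array([0.16498885, 0.52441606, 0.23057966]), 'tcp_rot': array([-1.79922674e+02,  8.71833494e-04,  1.62535162e+02]), 'wrist_force': array([-0.11673168,  0.64248834, -0.32043789]), 'torque': array([ 0.04737321, -0.02279611,  0.01687592]), 'grasp_force': 0.0, 'opening': 0.08527436419660567}
top [0.1583634  0.52397585 1.47419154]
top plate 0.75 [4.364e-01 9.170e-02 2.000e-04]
top holder 0.82 [0.5937 0.1733 0.0026]
top home 0.79 [0.599  0.174  0.0237]
top clip_toes 0.69 [0.6538 0.161  0.0298]
top collar_top 0.66 [0.5601 0.4001 0.001 ]
top collar_top 0.64 [0.3606 0.4448 0.002 ]
top keeper_toe 0.63 [0.5043 0.2486 0.0301]
top vice_blue 0.34 [0.596  0.1758 0.001 ]
top pliers_bench 0.93 [0.5596 0.4018 0.0009]
top marker_0 0.51 [ 0.4314  0.4577 -0.0012]
top wedge_beech 0.69 [0.3615 0.4415 0.005 ]
side [0.54489679 0.11806665 1.15176902]
side plate 0.7 [ 0.4364  0.0811 -0.0017]
side holder 0.73 [ 0.5987  0.1721 -0.0008]
side home 0.77 [0.5969 0.1744 0.0223]
side clip_toes 0.76 [0.6491 0.1587 0.0247]
side collar_top 0.61 [0.5546 0.2486 0.0694]
side keeper_toe 0.73 [0.5063 0.2436 0.0277]
side keeper_toe 0.17 [ 0.5605  0.3962 -0.0093]
side pliers_bench 0.9 [ 0.5585  0.3987 -0.01  ]
side pliers_bench 0.39 [0.5936 0.1734 0.025 ]
side marker_0 0.9 [ 0.4328  0.4566 -0.0054]
side wedge_beech 0.79 [0.365  0.438  0.0005]
side wedge_beech 0.3 [5.978e-01 1.698e-01 4.000e-04]
```

View pics/top0.png

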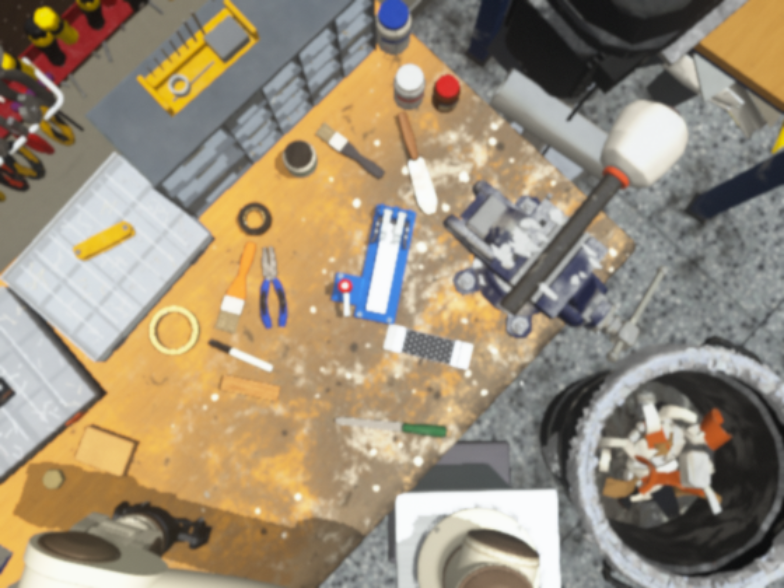

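View pics/side0.png

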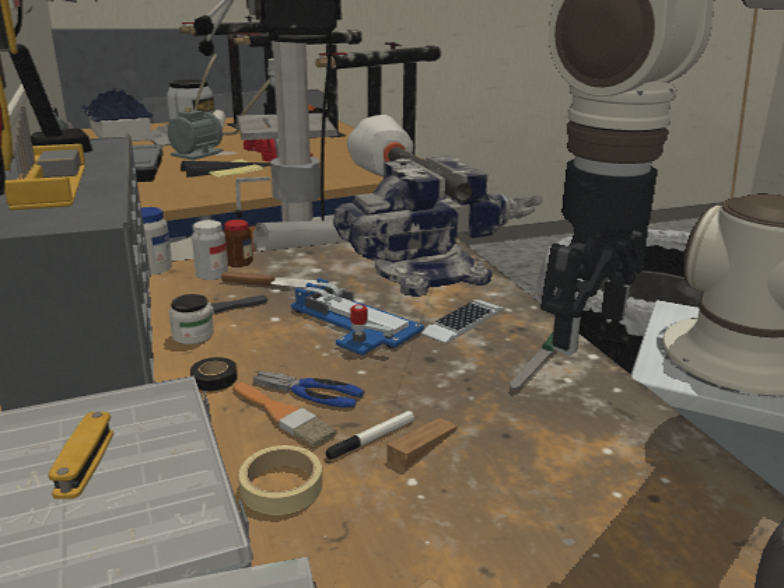

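The bench shows the holder (top px ~385,260), running roughly +x and slightly -y. The plate lies crosswise at ~(428,347), and the collar with its arm parked is at (345,287). The vice and mallet are to the right, well clear of it. Next I'll measure the poses precisely.

```bash
python3 - <<'E'
from h import *
for c in ("top","side"):
    im,d=camera(c); P=cloud(c,d); np.savez(f"{c}1.npz",im=im,P=P)
    print(c,"f",calibration(c)["camera_matrix"][0][0])
    for n in ("plate","holder","collar_top"):
        for r in cut_out(n,c)[:1]:
            m=r["mask"]; 
            k=m if n!="plate" else cv2.erode(m.astype(np.uint8),np.ones((2,2)))>0
            Q=P[k&(d>0)]; print(c,n,round(r["score"],2),m.sum(),"med",np.median(Q,0).round(4),"z",np.percentile(Q[:,2],[5,25,50,75,95]).round(4))
            if n=="plate": Q=Q[np.abs(Q[:,2]-np.median(Q[:,2]))<.012]
            if n!="collar_top":
                print("  rect",cv2.minAreaRect(Q[:,:2].astype(np.float32)*1000))
                X=Q[:,:2]-Q[:,:2].mean(0); w,V=np.linalg.eigh(X.T@X); print("  pca",np.degrees(np.arctan2(V[1,1],V[0,1])), Q.mean(0).round(4))
            np.save(f"m_{c}_{n}.npy",m)
    # bed: bright points at height 0.024
    hs=np.load(f"m_{c}_holder.npy"); g=im.min(2)
    B=P[hs&(g>150)&(d>0)&(abs(P[...,2]-.024)<.012)]
    if len(B)>20: print("  bed",len(B),B.mean(0).round(4),cv2.minAreaRect(B[:,:2].astype(np.float32)*1000))
    red=(im[...,0]>140)&(im[...,1]<90)&(im[...,2]<90)&(d>0)&(np.hypot(P[...,0]-.555,P[...,1]-.249)<.06)
    print("  red",red.sum(),P[red].mean(0).round(4), P[red][:,2].max())
im=np.load("top1.npz")["im"]; save("pics/topc.png",im[140:280,220:360],5)
im=np.load("side1.npz")["im"]; save("pics/sidec.png",im[190:260,195:365],4.5)
E
```

```text
top f 538.6044982923015
top plate 0.87 1122 med [0.4352 0.0877 0.0092] z [0.0025 0.0065 0.0092 0.0119 0.0155]
  rect ((435.1969909667969, 87.77335357666016), (168.7317657470703, 48.79851150512695), 75.69824981689453)
  pca 75.37186121593163 [0.4351 0.0878 0.0092]
top holder 0.96 2889 med [0.5834 0.1786 0.0179] z [0.0084 0.0133 0.0179 0.0263 0.0438]
  rect ((608.4681396484375, 195.97894287109375), (135.2355499267578, 235.6153106689453), 76.7920150756836)
  pca 159.0270800394857 [0.5937 0.183  0.0217]
top collar_top 0.68 155 med [0.5468 0.2485 0.0626] z [0.0159 0.0432 0.0626 0.0697 0.0741]
  bed 914 [0.5902 0.1752 0.0235] ((606.4633178710938, 193.01937866210938), (124.67708587646484, 225.34446716308594), 76.21905517578125)
  red 12 [0.5498 0.251  0.0699] 0.07714297173955446
side f 516.6465699522149
side plate 0.74 935 med [0.5529 0.4088 0.0094] z [0.0032 0.0069 0.0094 0.0109 0.0125]
  rect ((557.762451171875, 401.6417236328125), (160.57037353515625, 48.97334671020508), 2.9467508792877197)
  pca -175.83920503961534 [0.5538 0.4033 0.0087]
side holder 0.77 2371 med [0.5652 0.1931 0.0213] z [0.0069 0.0128 0.0213 0.03   0.0542]
  rect ((617.64599609375, 158.9329071044922), (154.4246826171875, 299.5545349121094), 58.905155181884766)
  pca 156.1428358760225 [0.5903 0.2014 0.0232]
side collar_top 0.6 358 med [0.5449 0.2523 0.0438] z [0.0133 0.0376 0.0438 0.059  0.0693]
  bed 326 [0.5735 0.1783 0.0232] ((593.1810302734375, 203.69837951660156), (98.91477966308594, 190.69268798828125), 77.27147674560547)
  red 20 [0.5537 0.2514 0.0686] 0.07032104664529974
```

View pics/topc.png

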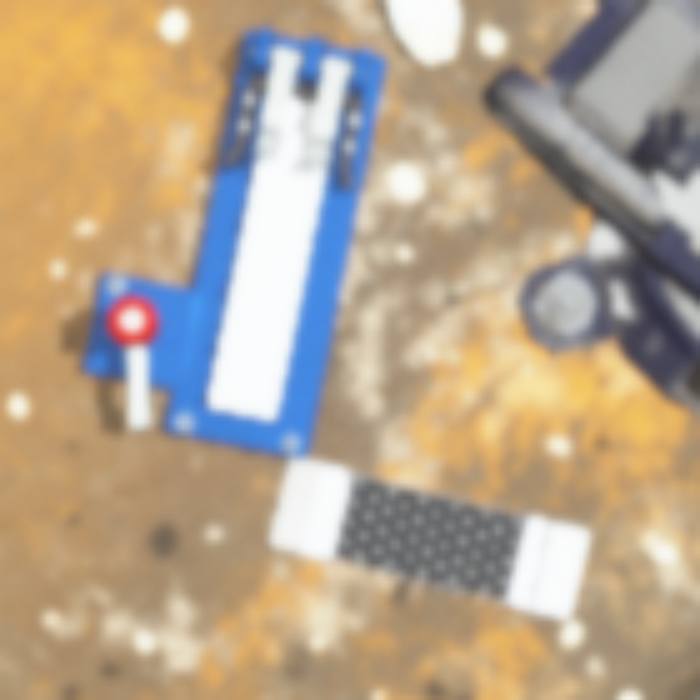

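```bash
cat >> h.py <<'E'
def px2w(cam,uv,z):
    c=calibration(cam);K=np.array(c["camera_matrix"]);R=np.array(c["R"]);t=np.array(c["t"])
    r=np.c_[uv,np.ones(len(uv))]@np.linalg.inv(K).T@R; o=-R.T@t
    return o+r*((z-o[2])/r[:,2])[:,None]
E
python3 - <<'E'
from h import *
im=np.load("top1.npz")["im"]; u0,v0=220,140; S=8
c=im[v0:280,u0:360]; b=cv2.resize(c,None,fx=S,fy=S,interpolation=cv2.INTER_CUBIC).astype(int)
def big(m,near,z):
    cs,_=cv2.findContours(m.astype(np.uint8),cv2.RETR_EXTERNAL,cv2.CHAIN_APPROX_NONE)
    k=[q for q in cs if cv2.pointPolygonTest(q,near,False)>=0]
    q=max(k,key=cv2.contourArea)[:,0].astype(float)
    return px2w("top",(q+.5)/S-.5+[u0,v0],z)
W=big(b.min(2)>150,(270/5*S,300/5*S),.024)[:,:2]
psi=np.radians(-13.5); org=np.array([.595,.174])
for _ in range(6):
    R=np.array([[np.cos(psi),-np.sin(psi)],[np.sin(psi),np.cos(psi)]])
    L=(W-org)@R; s=(L[:,0]>-82)&0 if 0 else (L[:,0]>-.082)&(L[:,0]<.025)
    l=np.polyfit(*L[s&(L[:,1]>0)].T,1); r=np.polyfit(*L[s&(L[:,1]<0)].T,1)
    back=np.median(L[(abs(L[:,1])<.014)&(L[:,0]<-.07),0])
    psi+=np.arctan((l[0]+r[0])/2); org=org+R@np.array([back+.092,(l[1]+r[1])/2])
R=np.array([[np.cos(psi),-np.sin(psi)],[np.sin(psi),np.cos(psi)]])
print("bed yaw",np.degrees(psi),"org",org.round(4),"width",l[1]-r[1],l[0],r[0])
red=(b[...,0]-b[...,1]>70)&(b[...,0]-b[...,2]>70)
C=big(red,(132/5*S,320/5*S),.07) if red[int(320/5*S),int(132/5*S)] else None
cs,_=cv2.findContours(red.astype(np.uint8),cv2.RETR_EXTERNAL,cv2.CHAIN_APPROX_NONE)
q=max([q for q in cs if abs(q[:,0]-np.array([132,320])*S/5).max()<60*S/5],key=cv2.contourArea)[:,0].astype(float)
C=px2w("top",(q+.5)/S-.5+[u0,v0],.07)[:,:2]
ce,rad=cv2.minEnclosingCircle((C*1000).astype(np.float32)); print("collar",ce,rad,"expect",(org+R@[-.0575,.066])*1000, "holderframe",(np.array(ce)/1000-org)@R)
blu=(b[...,2]-b[...,0]>60)
B=big(blu|(b.min(2)>190)&(np.indices(blu.shape)[0]<430*S/5),(180/5*S,340/5*S),.014)[:,:2]
L=(B-org)@R; print("base local range",np.percentile(L,[1,99],axis=0).round(4), "right edge",np.median(L[(L[:,1]<-.03)&(abs(L[:,0])<.08),1]),"rear",np.median(L[(L[:,0]<-.105)&(abs(L[:,1])<.03),0]))
print("home",org)
# robot base-> tool: move to plate
o=get_obs(); print(o["time"])
E
```

```text
bed yaw -12.414445977393598 org [0.5963 0.1728] width 0.041217629788472376 -0.000539287680139068 0.0005392876801392702
collar (555.1273803710938, 249.04244995117188) 12.834956169128418 expect [554.32893479 249.63328685] holderframe [-0.0565932   0.06559463]
base local range [[-0.1077 -0.0404]
 [ 0.1239  0.0758]] right edge -0.03987516379220409 rear -0.10756244443752574
home [0.59629569 0.17281505]
1.5
```

>>> servo_tool --moves '[[[0, 0, 0], [-0.0324, -0.0279, 0], 75], [[0, 0, 0], [-0.0324, -0.0279, 0], 75], [[0, 0, 0], [-0.0324, -0.0279, 0], 75], [[0, 0, 0], [-0.0324, -0.0279, 0], 75], [[0, 0, 0], [-0.0324, -0.0279, 0], 75], [[0, 0, 0], [-0.0324, -0.0279, 0], 75], [[0, 0, 0], [-0.0324, -0.0279, 0], 75], [[0, 0, 0], [-0.0324, -0.0279, 0], 75], [[0, 0, 0], [-0.0324, -0.0279, 0], 75], [[0, 0, 0], [-0.0324, -0.0279, 0], 75], [[0, 0, 0], [-0.0324, -0.0279, 0], 75], [[0, 0, 0], [-0.0324, -0.0279, 0], 75]]'

```text
time: 2.7
ee_pos: [0.4361, 0.0869, 0.2315]
tcp_rot: [180.0, 0.0, 162.5]
wrist_force: [0.9, 1.3, 0.6]
opening: 0.0636
grasp_force: 0.0
```

>>> servo_tool --moves '[[[0, 0, 8.5], [0, 0, 0.015], 75], [[0, 0, 8.5], [0, 0, 0.015], 75], [[0, 0, 8.5], [0, 0, 0.015], 75], [[0, 0, 8.5], [0, 0, 0.015], 75], [[0, 0, 8.5], [0, 0, 0.015], 75], [[0, 0, 8.5], [0, 0, 0.015], 75], [[0, 0, 8.5], [0, 0, 0.015], 75], [[0, 0, 8.5], [0, 0, 0.015], 75], [[0, 0, 8.5], [0, 0, 0.015], 75], [[0, 0, 8.5], [0, 0, 0.015], 75], [[0, 0, 1.8], [0, 0, 0], 75], [[0, 0, 0], [0, 0, 0], 75]]'

```text
time: 3.9
ee_pos: [0.4352, 0.0885, 0.0809]
tcp_rot: [-180.0, 0.0, 75.7]
wrist_force: [0.1, -0.2, 0.7]
opening: 0.064
grasp_force: 0.0
```

```bash
python3 - <<'E'
from h import *
o=get_obs(); print({k:np.round(o[k],4) for k in ("time","q","ee_pos","tcp_rot","wrist_force","opening")})
psi=np.radians(o["tcp_rot"][2]); d=np.array([.4352,.0878])-o["ee_pos"][:2]
print("tool dx,dy",d@[np.cos(psi),np.sin(psi)],d@[np.sin(psi),-np.cos(psi)])
E
```

```text
{'time': np.float64(3.9), 'q': array([ 1.150000e+01, -9.833300e+00, -2.084860e+01,  7.902380e+01,
       -2.300000e-03,  1.157789e+02]), 'ee_pos': array([0.4352, 0.0885, 0.0809]), 'tcp_rot': array([-1.799658e+02,  1.910000e-02,  7.572120e+01]), 'wrist_force': array([ 0.1349, -0.1782,  0.7459]), 'opening': np.float64(0.064)}
tool dx,dy -0.000702967267571365 0.00019146793547879394
```

>>> servo_tool --moves '[[[0, 0, 0], [-0.0007, 0, 0.02], 75], [[0, 0, 0], [0, 0, 0.02], 75], [[0, 0, 0], [0, 0, 0.02], 75], [[0, 0, 0], [0, 0, 0.012], 75], [[0, 0, 0], [0, 0, 0.005], 75], [[0, 0, 0], [0, 0, 0], 75], [[0, 0, 0], [0, 0, 0], 75]]'

```text
time: 4.6
ee_pos: [0.4358, 0.088, 0.0051]
tcp_rot: [179.9, -0.0, 75.7]
wrist_force: [0.5, -0.3, -0.0]
opening: 0.064
grasp_force: 0.0
```

>>> servo_tool --moves '[[[0, 0, 0], [0, 0, 0.002], 75], [[0, 0, 0], [0, 0, 0], 75], [[0, 0, 0], [0, 0, 0], 75]]'

```text
time: 4.9
ee_pos: [0.4355, 0.088, 0.0026]
tcp_rot: [180.0, -0.0, 75.7]
wrist_force: [0.1, -0.1, -0.2]
opening: 0.0642
grasp_force: 0.0
```

>>> servo_tool --moves '[[[0, 0, 0], [0, 0, 0.002], 75], [[0, 0, 0], [0, 0, 0], 75]]'

```text
time: 5.1
ee_pos: [0.4352, 0.0879, 0.0001]
tcp_rot: [-180.0, 0.0, 75.7]
wrist_force: [-0.1, -0.4, 0.1]
opening: 0.0641
grasp_force: 0.0
```

>>> servo_tool --moves '[[[0, 0, 0], [0, 0, 0], 62], [[0, 0, 0], [0, 0, 0], 40], [[0, 0, 0], [0, 0, 0], 40], [[0, 0, 0], [0, 0, 0], 40], [[0, 0, 0], [0, 0, 0], 40], [[0, 0, 0], [0, 0, 0], 40]]' --force 60

```text
time: 5.7
ee_pos: [0.4359, 0.0879, 0.001]
tcp_rot: [179.9, -0.0, 75.7]
wrist_force: [1.4, -1.1, 5.0]
opening: 0.0481
grasp_force: 62.4
```

>>> servo_tool --moves '[[[0, 0, 0], [0, 0, -0.01], 40], [[0, 0, 0], [0, 0, -0.03], 40], [[0, 0, 0], [0, 0, -0.04], 40], [[0, 0, 0], [0, 0, -0.03], 40], [[0, 0, 0], [0, 0, 0], 40]]'

```text
time: 6.2
ee_pos: [0.4371, 0.0883, 0.1148]
tcp_rot: [179.7, -0.2, 75.7]
wrist_force: [0.2, -0.1, -2.6]
opening: 0.0478
grasp_force: 62.9
```

>>> servo_tool --moves '[[[0, 0, -8.4], [0, 0, 0], 40], [[0, 0, -8.4], [0, 0, 0], 40], [[0, 0, -8.4], [0, 0, 0], 40], [[0, 0, -8.4], [0, 0, 0], 40], [[0, 0, -8.4], [0, 0, 0], 40], [[0, 0, -8.4], [0, 0, 0], 40], [[0, 0, -8.4], [0, 0, 0], 40], [[0, 0, -8.4], [0, 0, 0], 40], [[0, 0, -8.4], [0, 0, 0], 40], [[0, 0, -8.4], [0, 0, 0], 40], [[0, 0, -7.9], [0, 0, 0], 40], [[0, 0, 0], [0, 0, 0], 40]]'

```text
time: 7.4
ee_pos: [0.4347, 0.0878, 0.1094]
tcp_rot: [-180.0, -0.1, 167.8]
wrist_force: [-0.1, 0.4, -2.3]
opening: 0.048
grasp_force: 62.8
```

```bash
python3 - <<'E'
from h import *
im,d=camera("side"); P=cloud("side",d); o=get_obs()
print(o["time"],o["ee_pos"],o["tcp_rot"],o["opening"],o["grasp_force"],o["wrist_force"])
for r in mark_of("plate","side")[:2]: print(r["score"],world("side",r["xyz"]))
q=np.array(o["ee_pos"]);c=calibration("side");p=np.array(c["camera_matrix"])@(np.array(c["R"])@q+c["t"]);u,v=(p[:2]/p[2]).astype(int);print(u,v)
save("pics/grip.png",im[max(0,v-60):v+60,max(0,u-80):u+80],5)
# target: 60mm short of home centre
psi=np.radians(o["tcp_rot"][2]); h=np.radians(-12.4)
for s in (-.045,):
    t=np.array([.597,.173])+s*np.array([np.cos(h),np.sin(h)]); e=t-q[:2]
    print(s,t,"tool",e@[np.cos(psi),np.sin(psi)],e@[np.sin(psi),-np.cos(psi)])
E
```

```text
7.45 [0.43479742 0.08784462 0.10953858] [-1.79970124e+02 -7.51461821e-02  1.67466266e+02] 0.04804762938014007 62.84566015005112 [-0.62511409 -0.5484587  -2.54635793]
0.9 [0.43356084 0.08454485 0.10635167]
333 186
-0.045 [0.55304975 0.18266309] tool -0.09485721173395341 0.11822124693559616
```

View pics/grip.png

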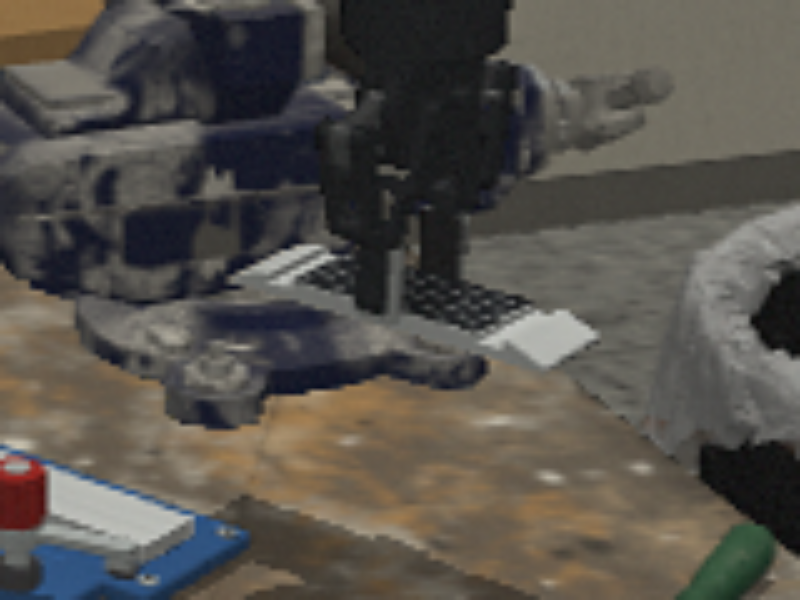

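>>> servo_tool --moves '[[[0, 0, 0], [-0.0158, 0.0197, 0], 40], [[0, 0, 0], [-0.0158, 0.0197, 0], 40], [[0, 0, 0], [-0.0158, 0.0197, 0], 40], [[0, 0, 0], [-0.0158, 0.0197, 0], 40], [[0, 0, 0], [-0.0158, 0.0197, 0], 40], [[0, 0, 0], [-0.0158, 0.0197, 0], 40], [[0, 0, 0], [0, 0, 0.02], 40], [[0, 0, 0], [0, 0, 0.02], 40], [[0, 0, 0], [0, 0, 0.01], 40], [[0, 0, 0], [0, 0, 0], 40], [[0, 0, 0], [0, 0, 0], 40]]'

```text
time: 8.6
ee_pos: [0.5533, 0.183, 0.0609]
tcp_rot: [180.0, 0.0, 167.6]
wrist_force: [-0.5, 0.1, -2.9]
opening: 0.0482
grasp_force: 62.9
```

```bash
python3 - <<'E'
from h import *
o=get_obs();q=o["ee_pos"]
print(o["time"],q,o["tcp_rot"],o["wrist_force"])
psi=np.radians(o["tcp_rot"][2]); h=np.radians(-12.4)
t=np.array([.597,.173])-.045*np.array([np.cos(h),np.sin(h)]); e=t-q[:2]
print(t,"tool",e@[np.cos(psi),np.sin(psi)],e@[np.sin(psi),-np.cos(psi)])
im,d=camera("top"); save("pics/top2.png",im[140:260,220:360],5)
for n in ("plate","clip_toes","home"):
    for r in mark_of(n,"top")[:1]: print(n,r["score"],world("top",r["xyz"]))
E
```

```text
8.6 [0.55327201 0.1830424  0.06086491] [1.79990870e+02 1.56220827e-02 1.67567537e+02] [-0.52261233  0.06494329 -2.89836836]
[0.55304975 0.18266309] tool 0.00013539190384689753 -0.0004182645268850669
plate 0.75 [0.36076079 0.44445036 0.00403481]
```

View pics/top2.png

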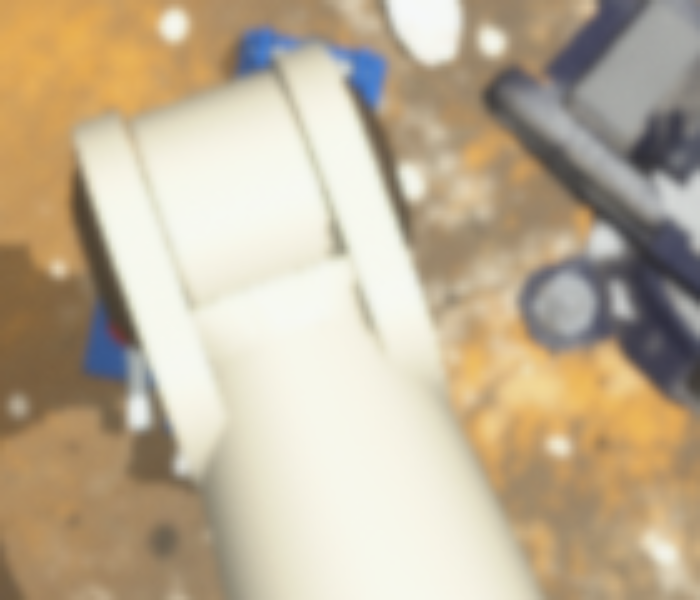

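The arm hides the work from the top camera, so I'll lower the plate by feel.

>>> servo_tool --moves '[[[0, 0, 0], [0, 0, 0.015], 40], [[0, 0, 0], [0, 0, 0.012], 40], [[0, 0, 0], [0, 0, 0.004], 40], [[0, 0, 0], [0, 0, 0], 40], [[0, 0, 0], [0, 0, 0], 40]]'

```text
time: 9.3
ee_pos: [0.5531, 0.1831, 0.0292]
tcp_rot: [-180.0, -0.0, 167.6]
wrist_force: [-0.6, 0.0, -2.2]
opening: 0.0478
grasp_force: 62.9
```

>>> servo_tool --moves '[[[0, 0, 0], [0, 0, 0.002], 40], [[0, 0, 0], [0, 0, 0], 40], [[0, 0, 0], [0, 0, 0.0015], 40], [[0, 0, 0], [0, 0, 0], 40], [[0, 0, 0], [0, 0, 0], 40]]'

```text
time: 9.8
ee_pos: [0.5532, 0.1831, 0.0258]
tcp_rot: [180.0, 0.0, 167.6]
wrist_force: [-0.5, 0.3, -3.5]
opening: 0.0484
grasp_force: 62.9
```

>>> servo_tool --moves '[[[0, 0, 0], [0, 0, 0.001], 40], [[0, 0, 0], [0, 0, 0], 40], [[0, 0, 0], [0, 0, 0], 40]]'

```text
time: 10.1
ee_pos: [0.5533, 0.1831, 0.0251]
tcp_rot: [180.0, 0.0, 167.6]
wrist_force: [-0.2, -0.8, 1.9]
opening: 0.0477
grasp_force: 63.3
```

>>> servo_tool --moves '[[[0, 0, 0], [0, 0, 0.0008], 40], [[0, 0, 0], [0, 0, 0], 40], [[0, 0, 0], [0, 0, 0], 40]]'

```text
time: 10.4
ee_pos: [0.5533, 0.1831, 0.0251]
tcp_rot: [180.0, 0.0, 167.6]
wrist_force: [-4.0, -1.6, 7.7]
opening: 0.0478
grasp_force: 64.0
```

>>> servo_tool --moves '[[[0, 0, 0], [0, -0.0004, -0.0007], 40], [[0, 0, 0], [-0.004, 0, 0], 40], [[0, 0, 0], [-0.004, 0, 0], 40], [[0, 0, 0], [-0.004, 0, 0], 40], [[0, 0, 0], [-0.003, 0, 0], 40], [[0, 0, 0], [0, 0, 0], 40]]'

```text
time: 11.0
ee_pos: [0.5678, 0.1797, 0.0251]
tcp_rot: [180.0, -0.0, 167.6]
wrist_force: [-3.4, 1.0, 6.2]
opening: 0.0479
grasp_force: 63.8
```

>>> servo_tool --moves '[[[0, 0, 0], [-0.003, 0, 0], 40], [[0, 0, 0], [-0.003, 0, 0], 40], [[0, 0, 0], [-0.003, 0, 0], 40], [[0, 0, 0], [0, 0, 0], 40]]'

```text
time: 11.4
ee_pos: [0.5747, 0.1782, 0.025]
tcp_rot: [180.0, -0.2, 167.7]
wrist_force: [-14.0, 3.0, 11.2]
opening: 0.0478
grasp_force: 64.3
```

>>> servo_tool --moves '[[[0, 0, 0], [-0.002, 0, -0.0004], 40], [[0, 0, 0], [-0.002, 0, 0], 40], [[0, 0, 0], [0, 0, 0], 40]]'

```text
time: 11.7
ee_pos: [0.5784, 0.1773, 0.0251]
tcp_rot: [180.0, -0.3, 167.7]
wrist_force: [-14.4, 2.6, 7.8]
opening: 0.0481
grasp_force: 64.1
```

>>> servo_tool --moves '[[[0, 0, 0], [-0.002, 0, 0], 40], [[0, 0, 0], [-0.002, 0, 0], 40], [[0, 0, 0], [0, 0, 0], 40]]'

```text
time: 12.0
ee_pos: [0.5823, 0.1765, 0.0251]
tcp_rot: [180.0, -0.3, 167.7]
wrist_force: [-13.0, 2.5, 9.0]
opening: 0.0481
grasp_force: 64.1
```

>>> servo_tool --moves '[[[0, 0, 0], [-0.002, 0, 0], 40], [[0, 0, 0], [-0.002, 0, 0], 40], [[0, 0, 0], [-0.002, 0, 0], 40], [[0, 0, 0], [0, 0, 0], 40]]'

```text
time: 12.4
ee_pos: [0.5884, 0.1751, 0.0251]
tcp_rot: [180.0, -0.2, 167.7]
wrist_force: [-12.2, 2.1, 6.7]
opening: 0.0479
grasp_force: 64.0
```

>>> servo_tool --moves '[[[0, 0, 0], [-0.002, 0, 0], 40], [[0, 0, 0], [-0.002, 0, 0], 40], [[0, 0, 0], [-0.002, 0, 0], 40], [[0, 0, 0], [0, 0, 0], 40]]'

```text
time: 12.8
ee_pos: [0.5954, 0.1736, 0.0251]
tcp_rot: [180.0, -0.1, 167.7]
wrist_force: [-5.9, 1.4, 4.7]
opening: 0.0481
grasp_force: 63.7
```

>>> servo_tool --moves '[[[0, 0, 0], [-0.002, 0, 0], 40], [[0, 0, 0], [0, 0, 0], 40], [[0, 0, 0], [0, 0, 0], 40]]'

```text
time: 13.1
ee_pos: [0.5971, 0.1732, 0.0251]
tcp_rot: [180.0, -0.1, 167.7]
wrist_force: [-6.9, 2.6, 5.6]
opening: 0.0479
grasp_force: 63.7
```

>>> servo_tool --moves '[[[0, 0, 0], [-0.002, 0, 0], 40], [[0, 0, 0], [0, 0, 0], 40], [[0, 0, 0], [0, 0, 0], 40]]'

```text
time: 13.4
ee_pos: [0.5986, 0.1729, 0.0251]
tcp_rot: [180.0, -0.2, 167.7]
wrist_force: [-9.0, 1.8, 6.8]
opening: 0.048
grasp_force: 63.9
```

>>> servo_tool --moves '[[[0, 0, 0], [-0.002, 0, 0], 40], [[0, 0, 0], [0, 0, 0], 40], [[0, 0, 0], [0, 0, 0], 40]]'

```text
time: 13.7
ee_pos: [0.5987, 0.1728, 0.0251]
tcp_rot: [180.0, -0.4, 167.7]
wrist_force: [-19.6, 3.8, 11.2]
opening: 0.0483
grasp_force: 64.4
```

>>> servo_tool --moves '[[[0, 0, 0], [-0.0015, 0, 0], 40], [[0, 0, 0], [0, 0, 0], 40], [[0, 0, 0], [0, 0, 0], 40]]'

```text
time: 14.0
ee_pos: [0.5988, 0.1728, 0.025]
tcp_rot: [-180.0, -0.5, 167.7]
wrist_force: [-27.0, 4.9, 15.7]
opening: 0.048
grasp_force: 64.8
```

```bash
python3 - <<'E'
from h import *
o=get_obs(); print(o["time"],o["ee_pos"],o["wrist_force"])
im,d=camera("side"); save("pics/side3.png",im[190:250,190:310],6)
for n in ("plate","clip_toes","home","keeper_toe","collar_top"):
    for r in mark_of(n,"side")[:1]: print(n,round(r["score"],2),world("side",r["xyz"]).round(4))
E
```

```text
14.0 [0.59877999 0.17280263 0.02504212] [-27.01052514   4.93739822  15.68310755]
plate 0.75 [ 0.4268  0.4539 -0.0054]
home 0.69 [0.5966 0.1741 0.0274]
keeper_toe 0.63 [0.506  0.2462 0.028 ]
collar_top 0.87 [0.5548 0.247  0.0711]
```

View pics/side3.png

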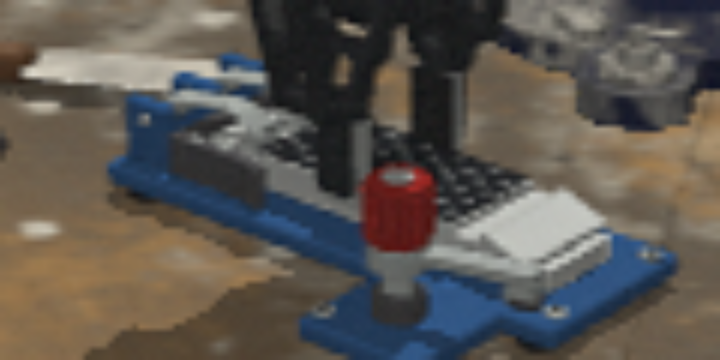

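>>> servo_tool --moves '[[[0, 0, 0], [0.003, 0, -0.001], 40], [[0, 0, 0], [0, 0, 0], 72], [[0, 0, 0], [0, 0, 0], 72], [[0, 0, 0], [0, 0, 0], 72], [[0, 0, 0], [0, 0, 0], 72]]'

```text
time: 14.8
ee_pos: [0.6009, 0.1722, 0.0261]
tcp_rot: [180.0, 0.0, 167.6]
wrist_force: [0.4, 0.2, -0.4]
opening: 0.0613
grasp_force: 0.0
```

>>> servo_tool --moves '[[[0, 0, 0], [0, 0, -0.01], 72], [[0, 0, 0], [0, 0, -0.03], 72], [[0, 0, 0], [0, 0, -0.04], 72], [[0, 0, 0], [0.02, 0, -0.03], 72], [[0, 0, 0], [0.03, 0.02, 0], 72], [[0, 0, 0], [0.0, 0.03, 0], 72], [[0, 0, 0], [0, 0, 0], 72]]'

```text
time: 15.5
ee_pos: [0.5624, 0.2344, 0.1372]
tcp_rot: [179.9, 0.1, 167.8]
wrist_force: [-0.6, -0.7, -0.2]
opening: 0.0612
grasp_force: 0.0
```

```bash
python3 - <<'E'
from h import *
o=get_obs(); print(o["time"],o["ee_pos"],o["tcp_rot"],o["wrist_force"],o["opening"],o["q"].round(1))
im,d=camera("side"); save("pics/side4.png",im[185:255,195:325],6)
for n in ("plate","clip_toes","home","collar_top"):
    for r in mark_of(n,"side")[:1]: print(n,round(r["score"],2),world("side",r["xyz"]).round(4))
q=o["ee_pos"];psi=np.radians(o["tcp_rot"][2]); e=np.array([.5548,.2490])-q[:2]
print("tool",e@[np.cos(psi),np.sin(psi)],e@[np.sin(psi),-np.cos(psi)])
E
```

```text
15.5 [0.56235422 0.23443538 0.13719395] [1.79909484e+02 7.60657303e-02 1.67775726e+02] [-0.56158616 -0.680224   -0.22240168] 0.0612462824759299 [22.6 12.1  7.7 85.4  0.  34.8]
plate 0.89 [0.5973 0.1708 0.0227]
home 0.89 [0.5939 0.1724 0.0234]
collar_top 0.88 [0.5563 0.2485 0.071 ]
tool 0.010466836105992625 0.012634864187235877
```

View pics/side4.png

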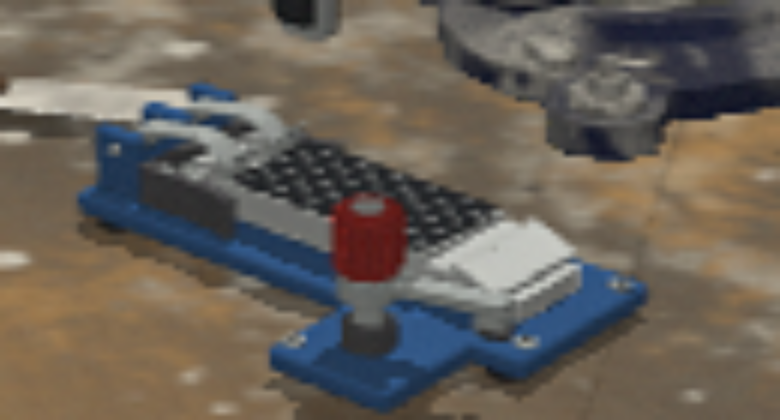

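>>> servo_tool --moves '[[[0, 0, 0], [0.0105, 0.0126, 0], 72], [[0, 0, 0], [0, 0, 0.025], 72], [[0, 0, 0], [0, 0, 0.03], 72], [[0, 0, 0], [0, 0, 0.02], 72], [[0, 0, 0], [0, 0, 0.01], 72], [[0, 0, 0], [0, 0, 0], 72], [[0, 0, 0], [0, 0, 0], 72]]'

```text
time: 16.45
ee_pos: [0.5551, 0.2466, 0.0521]
tcp_rot: [180.0, 0.0, 167.6]
wrist_force: [0.3, -0.2, 0.6]
opening: 0.0614
grasp_force: 0.0
```

>>> servo_tool --moves '[[[0, 0, 0], [0, 0, 0.002], 50], [[0, 0, 0], [0, 0, 0], 38], [[0, 0, 0], [0, 0, 0], 20], [[0, 0, 0], [0, 0, 0], 20], [[0, 0, 0], [0, 0, 0], 20], [[0, 0, 0], [0, 0, 0], 20], [[0, 0, 0], [0, 0, 0], 20]]' --force 40

```text
time: 17.15
ee_pos: [0.5555, 0.2477, 0.0503]
tcp_rot: [179.8, 0.1, 167.7]
wrist_force: [1.2, 5.4, 3.0]
opening: 0.0247
grasp_force: 39.8
```

>>> servo_tool --moves '[[[0, 0, 0], [0, 0.0012, 0], 20], [[0, 0, 0], [0, 0, -0.003], 20], [[0, 0, 0], [0, 0, -0.004], 20], [[0, 0, 0], [0, 0, -0.004], 20], [[0, 0, 0], [0, 0, -0.003], 20], [[0, 0, 0], [0, 0, 0], 20], [[0, 0, 0], [0, 0, 0], 20]]'

```text
time: 17.85
ee_pos: [0.5551, 0.2479, 0.0623]
tcp_rot: [180.0, -0.0, 167.6]
wrist_force: [3.7, 5.6, -7.3]
opening: 0.0245
grasp_force: 39.7
```

```bash
python3 - <<'E'
from h import *
o=get_obs(); print(o["time"],o["ee_pos"],o["wrist_force"],o["torque"],o["opening"],o["q"].round(1))
im,d=camera("side"); save("pics/side5.png",im[185:255,195:325],6)
for n in ("keeper_toe","collar_top"):
    for r in mark_of(n,"side")[:1]: print(n,round(r["score"],2),world("side",r["xyz"]).round(4))
E
```

```text
17.85 [0.55510308 0.24789855 0.0622678 ] [ 3.67060085  5.55667119 -7.27793073] [ 0.97181022 -0.84133938  0.03684286] 0.024482019229723876 [24.  12.9  0.3 77.4  0.  36.4]
keeper_toe 0.46 [0.5049 0.246  0.0396]
collar_top 0.78 [0.5564 0.2458 0.0831]
```

>>> servo_tool --moves '[[[0, 0, 0], [-0.0003, 0.001, -0.001], 20], [[0, 0, -5], [0, 0, 0], 20], [[0, 0, -7], [0, 0, 0], 20], [[0, 0, -7], [0, 0, 0], 20], [[0, 0, -7], [0, 0, 0], 20], [[0, 0, -7], [0, 0, 0], 20], [[0, 0, -7], [0, 0, 0], 20], [[0, 0, 0], [0, 0, 0], 20]]'

```text
time: 18.8
ee_pos: [0.5555, 0.2479, 0.0632]
tcp_rot: [-179.9, -0.1, -152.3]
wrist_force: [2.5, 0.5, -7.4]
opening: 0.0247
grasp_force: 39.7
```

>>> servo_tool --moves '[[[0, 0, -7], [0, 0, 0], 20], [[0, 0, -7], [0, 0, 0], 20], [[0, 0, -7], [0, 0, 0], 20], [[0, 0, -7], [0, 0, 0], 20], [[0, 0, -5], [0, 0, 0], 20], [[0, 0, 0], [0, 0, 0], 20], [[0, 0, 0], [0, 0, 0], 20]]'

```text
time: 19.5
ee_pos: [0.5559, 0.248, 0.0638]
tcp_rot: [-179.9, -0.0, -119.7]
wrist_force: [5.0, -0.4, -8.8]
opening: 0.0246
grasp_force: 39.7
```

```bash
python3 - <<'E'
from h import *
o=get_obs(); print(o["time"],o["ee_pos"],o["tcp_rot"],o["wrist_force"],o["torque"],o["opening"],o["q"].round(1))
im,d=camera("side"); save("pics/side6.png",im[185:255,195:325],6)
for n in ("keeper_toe","collar_top"):
    for r in mark_of(n,"side")[:1]: print(n,round(r["score"],2),world("side",r["xyz"]).round(4))
E
```

```text
19.5 [0.55592469 0.24801039 0.06377984] [-1.79949785e+02 -3.65103843e-02 -1.19699780e+02] [ 4.98672842 -0.40718837 -8.78487846] [-0.3545803  -1.38279952  0.02745437] 0.02462587214775386 [ 24.1  13.    0.6  77.6  -0.1 -36.2]
collar_top 0.71 [ 0.4286  0.4561 -0.0041]
```

View pics/side6.png

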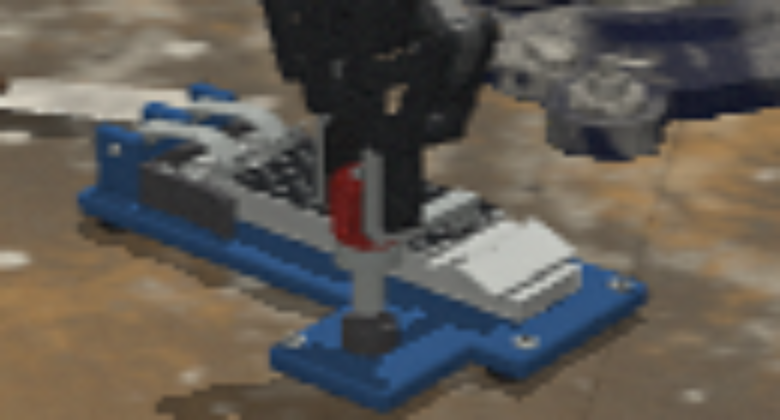

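>>> servo_tool --moves '[[[0, 0, -3], [0, 0, 0], 20], [[0, 0, -2], [0, 0, 0], 20], [[0, 0, 0], [0, 0, 0], 20], [[0, 0, 0], [0, 0, 0], 20]]'

```text
time: 20.05
ee_pos: [0.5559, 0.2481, 0.0638]
tcp_rot: [-180.0, -0.0, -114.7]
wrist_force: [5.1, -0.8, -8.3]
opening: 0.0245
grasp_force: 39.7
```

```bash
python3 -c "
from h import *
o=get_obs(); print(o['time'],o['tcp_rot'],o['wrist_force'],o['torque'])"
```

```text
20.05 [-1.79958315e+02 -3.04181757e-02 -1.14745492e+02] [ 5.10074592 -0.78025217 -8.26261486] [-0.17599636 -1.42539852 -0.48579548]
```

>>> servo_tool --moves '[[[0, 0, -2], [0, 0, 0], 20], [[0, 0, 0], [0, 0, 0], 20], [[0, 0, 0], [0, 0, 0], 20]]'

```text
time: 20.35
ee_pos: [0.5556, 0.248, 0.0638]
tcp_rot: [-180.0, -0.1, -112.6]
wrist_force: [4.9, -1.8, -6.5]
opening: 0.0246
grasp_force: 39.7
```

```bash
python3 -c "
from h import *
o=get_obs(); print(o['time'],o['tcp_rot'],o['wrist_force'],o['torque'])"
```

```text
20.35 [-1.79993506e+02 -5.54148109e-02 -1.12620442e+02] [ 4.87175556 -1.84282878 -6.50041746] [-0.6457926  -1.04048949 -0.53186   ]
```

>>> servo_tool --moves '[[[0, 0, 0], [0, 0, 0.003], 20], [[0, 0, 0], [0, 0, 0.003], 20], [[0, 0, 0], [0, 0, 0.002], 20], [[0, 0, 0], [0, 0, 0], 20], [[0, 0, 0], [0, 0, 0], 20]]'

```text
time: 20.85
ee_pos: [0.5556, 0.2481, 0.0558]
tcp_rot: [-180.0, -0.0, -112.5]
wrist_force: [3.7, -3.2, -6.8]
opening: 0.0243
grasp_force: 39.9
```

>>> servo_tool --moves '[[[0, 0, 0], [0, 0, 0.0015], 20], [[0, 0, 0], [0, 0, 0.0015], 20], [[0, 0, 0], [0, 0, 0], 20], [[0, 0, 0], [0, 0, 0], 20]]'

```text
time: 21.25
ee_pos: [0.5557, 0.2483, 0.0532]
tcp_rot: [-180.0, -0.0, -112.4]
wrist_force: [4.4, -3.2, -4.4]
opening: 0.0244
grasp_force: 40.2
```

>>> servo_tool --moves '[[[0, 0, 0], [0, 0, 0.001], 20], [[0, 0, 0], [0, 0, 0], 20], [[0, 0, 0], [0, 0, 0], 45], [[0, 0, 0], [0, 0, 0], 65], [[0, 0, 0], [0, 0, 0], 65], [[0, 0, 0], [0, 0, 0], 65], [[0, 0, 0], [0, 0, 0], 65]]'

```text
time: 21.95
ee_pos: [0.5555, 0.2487, 0.0521]
tcp_rot: [180.0, 0.0, -112.3]
wrist_force: [0.7, 0.3, 0.1]
opening: 0.0552
grasp_force: 0.0
```

>>> servo_tool --moves '[[[0, 0, 0], [0, 0, -0.02], 65], [[0, 0, 0], [0, 0, -0.04], 65], [[0, 0, 0], [0, 0, -0.04], 65], [[0, 0, 0], [0.03, -0.03, -0.02], 65], [[0, 0, 0], [0.03, -0.03, 0], 65], [[0, 0, 0], [0.03, -0.03, 0], 65], [[0, 0, 0], [0.03, -0.03, 0], 65], [[0, 0, 0], [0.03, -0.03, 0], 65], [[0, 0, 0], [0, 0, 0], 65]]'

```text
time: 22.85
ee_pos: [0.6384, 0.0483, 0.1715]
tcp_rot: [-180.0, -0.0, -112.6]
wrist_force: [-0.6, 1.2, 0.4]
opening: 0.0554
grasp_force: 0.0
```

```bash
python3 - <<'E'
from h import *
o=get_obs(); print(o["time"],o["ee_pos"],o["wrist_force"],o["opening"])
a,d=camera("side")
for n in ("plate","keeper_toe","collar_top","clip_toes"):
    for r in mark_of(n,"side")[:1]: print(n,round(r["score"],2),world("side",r["xyz"]).round(4))
b,e=camera("top")
for n in ("plate","keeper_toe","collar_top","clip_toes"):
    for r in mark_of(n,"top")[:1]: print(n,round(r["score"],2),world("top",r["xyz"]).round(4))
A=cv2.resize(a[185:255,195:325],None,fx=6,fy=6); B=cv2.resize(b[140:250,220:310],(468,572))
save("pics/fa.png",A); save("pics/fb.png",B)
E
```

```text
22.85 [0.63843331 0.04828614 0.17151901] [-0.56353752  1.15319672  0.37250993] 0.05538895883640813
plate 0.82 [0.5981 0.1684 0.0238]
keeper_toe 0.56 [0.5427 0.1983 0.0285]
clip_toes 0.89 [0.6503 0.161  0.0259]
plate 0.93 [0.5985 0.1751 0.0214]
keeper_toe 0.65 [0.544  0.1995 0.0304]
collar_top 0.49 [0.5541 0.2467 0.0725]
```

View pics/fa.png

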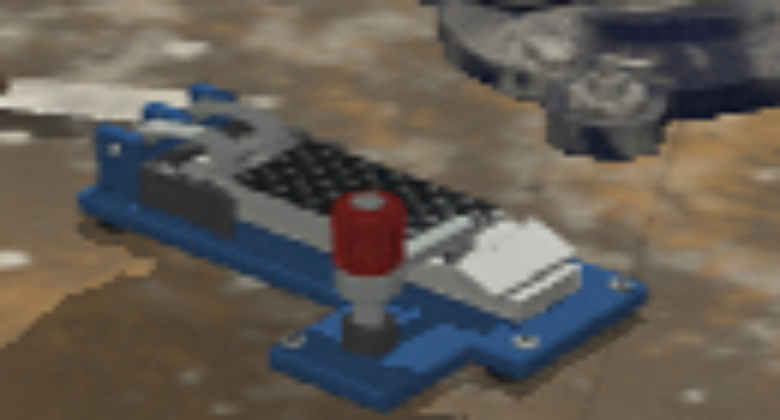

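View pics/fb.png

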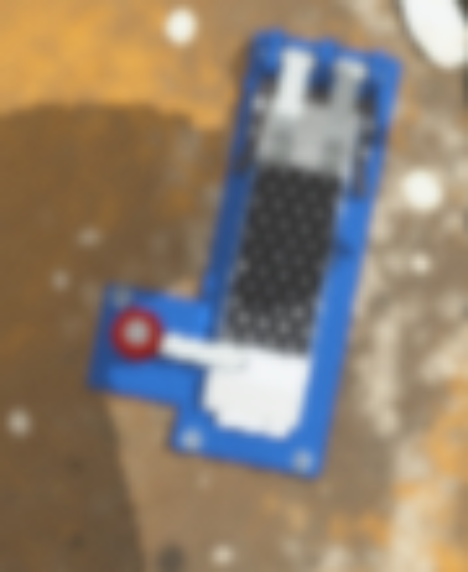

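>>> servo_tool --moves '[[[0, 0, 0], [-0.03, 0.03, 0], 65], [[0, 0, 0], [-0.03, 0.03, 0], 65], [[0, 0, 0], [0, 0, -0.03], 65], [[0, 0, 0], [0, 0, 0], 65], [[0, 0, 0], [0, 0, 0], 65]]'

```text
time: 23.85
ee_pos: [0.6048, 0.1315, 0.2029]
tcp_rot: [-179.9, 0.1, -112.3]
wrist_force: [-0.2, 0.3, -0.4]
opening: 0.0555
grasp_force: 0.0
```

```bash
python3 -c "
from h import *
o=get_obs();print(o['time'],o['ee_pos'],o['wrist_force'],abs(o['qd']).max()); print(job_done())"
```

```text
23.85 [0.60479099 0.13153677 0.20286406] [-0.20893042  0.2840285  -0.3528298 ] 1.5126608850482224
the job is handed in; nothing more can be done
None
```

The job is handed in at about 24 s: the plate is against the end stop with both clips down in its groove, and the keeper arm is turned to its stop with its toe in the near groove. I judged this from the contact forces and camera pictures; `job_done()` returned no verdict.

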